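# Tip a flush sharpening stone out of its holder and lay it on the chopping board

### The arm

A 6-joint arm with a two-finger parallel gripper is mounted at the origin on a cart in front of the work surface, level with it; the furniture and walls round the work are solid. World frame = base frame: x ahead of the robot, y to its left, z up, the work surface at z = 0. Lengths are in mm, angles in rad, forces in N, time in s.
With the tool pointing down it reaches from about 400 to 825 mm from the base axis. Payload 7 kg.
Tool frame: the origin (TCP) lies on the centre line of the jaws, within the pads' length; the fingertips stand 11 mm ahead of it and the grasp point (between the pads) lies 8 mm behind it (tcp_to_tips is the distance from the TCP to the fingertips, in mm); z points along the fingers, y is the line along which they close (so a half turn about z gives the same grasp; the last joint's range is limited). The gripper opens to 85 mm and grips with 20 to 120 N. Pads are 22 mm wide; open, the fingers measure 114 mm over their backs; the gripper's body (76 mm by 85 mm) begins 54 mm behind the grasp point. The pads swing forward as they close: fully open they stand 13 mm farther back than shut.
Start: joints at [1.6, 0.359, 0.012, 0, -1.224, -0.288], TCP at [172.756, 652.496, 242.302] pointing down, gripper open.
Joint ranges: [-3.07, 3.07], [-1.43, 2.12], [-1.02, 1.25], [-3.03, 1.67], [-3.05, -0], [-3.03, 3.03]. Speed limits (rad/s): [2.39, 2.39, 3.01, 3.14, 3.14, 3.14].

### API

Orientations are given as a unit quaternion [w, x, y, z].
In Python, from bench import * gives the robot as it stands.
- The arm moves only by the shell command python3 -m jog 'ROWS' [OPENING] [FORCE]. ROWS is text: rows parted by semicolons, each of 4 numbers parted by spaces: the shift along the world's x, y, z in mm, then the turn about the world's z in rad. In form: tx ty tz twist; .... A call has 1 to 12 rows; each row is the pose to reach, as a shift and turn from the pose commanded when the call began; what a row does not reach only later rows make up. A row lasts 1/10 s, in which the tool goes at most 50 mm and 8.59 degrees, less where a joint would pass 70% of its speed; a pose out of reach is approached as far as the arm can. A call with a gripper value outside its range is refused whole. OPENING is the gripper command: -1 is fully open, 1 is shut, values between are in proportion, set as the call begins (- or left out, the last holds). The fingers move at their own pace and stop on an object; FORCE is the grip in N (left out, the last holds). Time passes only in rows, so rows that repeat a pose let the fingers close. It gives the time, the measured TCP pose, the force, the opening and the grip force at its end, in the units of the state.
- observe(): the state, without advancing time (a new reading comes with each control period).
- read_camera(name): name is "scene" or "top"; returns a dict with "pixels" (384x512x3 uint8, red, green, blue), "intrinsics" (3x3 intrinsics, pixels), "origin" and "orientation" of the camera in the world. Camera axes: x right, y up, looking along -z (the intrinsics and any distortion apply to the point x, -y, -z); pixel columns grow to the right and rows downward; lengths in mm; the calibration is good to about 2 mm. A picture is of the moment at which its call begins. There is no depth.
- job_done(): hands the job in; it is judged then, once.
The state is a dict: "clock": time; "joint_positions": joint angles; "joint_velocities": joint speeds; "effort": joint torques, N m; "tool_pos": TCP position; "ee_rot": TCP orientation; "force": force on the tool from outside, world axes, zero at the start; "wrist_torque": the same for the moment, N m; "opening": opening from 0.0 (shut) to 1.0 (fully open); "grasp_force": force on a finger pad.
Only numpy, scipy, OpenCV 4.12 (cv2) and the standard library are available. Lean on these libraries where they do the work, as an engineer would, in place of code of your own. Each camera call takes 0.05 s, during which the arm holds its last target. There are 200 camera calls.

### The job

Two wooden holders each keep a grey sharpening stone sunk flush with the top, one stone with square ends and one with round ends. Press the square-ended stone down at the notched end of its holder so that its other end tips up and stays up, then take it by the raised end and lay it gently, flat and same side up, near the middle of the chopping board. Leave the round-ended stone lying flush in its holder.

Things in the scene. Friction and masses are not known exactly. Their poses are not given: they have to be found in the camera images.
- square_stone (a point): Centre (half-way up) of the loose square-ended grey stone, a slab 130 mm long (x), 40 wide (y), 12 thick (z), 0.09 kg, sunk flush in its holder, 2 mm free each side. Its -x end is the one to press. Tipped 0.35 rad, its +x end stands up: 50 mm from the centre along x its underside is about 13 mm over the holder's top and the sides can be gripped across the 40 mm. It lifts straight out.
- square_holder: Fixed wooden holder of the square-ended stone, 157 x 64 mm, 40 mm high; origin under the stone's centre, x away from the end with the thumb notch, z up. Inside, the stone rests unfastened on a stiff rocker; its cross-axis (brass pins on the sides) is at x = -22 mm. 2 to 5 N down on the notched end tips both 0.35 rad to a stop; they stay so when let go.
- square_press (a point): Where to press straight down: on the flush stone's top face, 40 mm above the worktop, on its centre line, 52 mm from its centre and 13 mm from its end at the notch. Fixed to the holder, with its axes. The well is 44 mm wide here; shut fingers pressed here go down 7 to 10 mm before the stop.
- round_stone (a point): Centre of the round-ended stone, 130 x 40 x 12 mm, same grey but with half-round ends, flush in a holder just like the first, which tips as easily. It must be left alone.
- board_middle (a point): Middle of the upper face of the fixed wooden chopping board, 250 mm (x) by 360 mm (y), 22 mm thick, on the worktop; z up. A garlic bulb about 50 mm high stands on its far right corner.
Not all that is in view belongs to the job. Leave any turquoise look-alike of the part that bears square_stone alone.

How it is judged:
By the outcome, as a careful person would: the job done as asked, in the order asked, and still so for the second after the job is handed in, with the robot touching nothing.
It also fails if it takes over 48 s, if anything falls off the work surface, if the arm or the gripper's body presses on something with over 40 N, if the wrist force passes 120 N, or if a joint passes its speed limit or range.

## Working session

There is one attempt and no reset: what is moved stays moved. The work goes in short steps, Python scripts to look and compute and a shell command to move; the robot and the scene stay as the last step left them, time stands still between calls to the robot, and variables do not carry over. Pictures are saved under pics/ and viewed, at most 10 in all, crops included, and the job is handed in when it is done.

```bash
mkdir -p pics; cat > h.py <<'E'
from bench import *
import numpy as np, cv2
from scipy.spatial.transform import Rotation as R
def snap(n,f=None):
    c=read_camera(n); 
    if f: cv2.imwrite('pics/'+f,cv2.cvtColor(c['pixels'],cv2.COLOR_RGB2BGR))
    return c
def ray(c,u,v):
    K=np.array(c['intrinsics']); d=np.linalg.inv(K)@[u,v,1]; d=np.array([d[0],-d[1],-d[2]])
    q=c['orientation']; return np.array(c['origin']),R.from_quat([q[1],q[2],q[3],q[0]]).apply(d)
def onz(c,u,v,z):
    o,d=ray(c,u,v); return o+d*(z-o[2])/d[2]
E
python3 - <<'E'
from h import *
a=snap('scene','s0.png');b=snap('top','t0.png')
for c in(a,b):print(c['origin'],c['orientation'],c['intrinsics'],c.keys())
print(observe())
E
```

```text
[-119.68667158 -413.14875298  716.95692533] [ 0.81530384  0.36411489 -0.19283645 -0.40683425] [[474.74068001   0.         250.58428366]
 [  0.         474.74068001 184.48362359]
 [  0.           0.           1.        ]] dict_keys(['pixels', 'intrinsics', 'origin', 'orientation'])
[ 259.99462191   28.93993998 1045.60666384] [ 0.70826098  0.07094055 -0.07065084 -0.69881491] [[374.37811374   0.         258.27353801]
 [  0.         374.37811374 191.17417935]
 [  0.           0.           1.        ]] dict_keys(['pixels', 'intrinsics', 'origin', 'orientation'])
{'clock': 0.1, 'joint_positions': array([ 1.60007751e+00,  3.59315575e-01,  1.11470120e-02, -3.14414544e-04,
       -1.22410518e+00, -2.88105749e-01]), 'joint_velocities': array([-0.00090728, -0.00166079,  0.00103369,  0.00093713, -0.00088343,
        0.00162825]), 'effort': array([-2.01549279e-03, -5.84763229e+01,  2.94108671e+01,  6.95473731e+00,
       -3.18996332e-03,  8.41813488e-06]), 'tool_pos': array([172.67518345, 652.10548067, 241.45459204]), 'ee_rot': array([ 7.52783568e-04,  9.91630720e-01, -1.29104404e-01, -2.92203942e-05]), 'force': array([ 0.47282208,  0.1894045 , -0.50172715]), 'wrist_torque': array([ 0.01744612,  0.02681937, -0.00613329]), 'grasp_force': 0.0, 'opening': 1.0000227334112715}
```

View pics/s0.png

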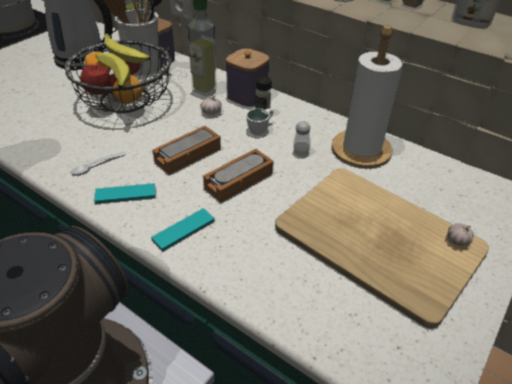

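View pics/t0.png

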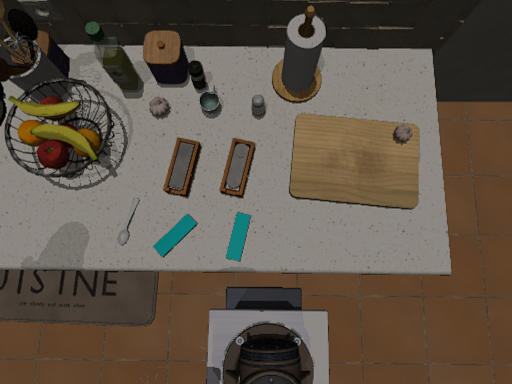

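Candidates for the stone: left holder (top 182,167; scene 187,149) with seemingly square ends, and right holder (top 238,167; scene 238,174) with seemingly round ends. The two turquoise slabs are decoys. I'll confirm in one enlarged crop and locate the notch.

```bash
python3 - <<'E'
import cv2,numpy as np
t=cv2.imread('pics/t0.png')[130:205,150:270];s=cv2.imread('pics/s0.png')[120:205,145:280]
t=cv2.resize(t,(780,488)[:2],interpolation=cv2.INTER_CUBIC);s=cv2.resize(s,(780,491),interpolation=cv2.INTER_CUBIC)
o=np.vstack([cv2.resize(t[:, :],(480,300)),cv2.resize(s,(480,300))])
cv2.imwrite('pics/c0.png',o)
E
```

```text
(no output)
```

View pics/c0.png

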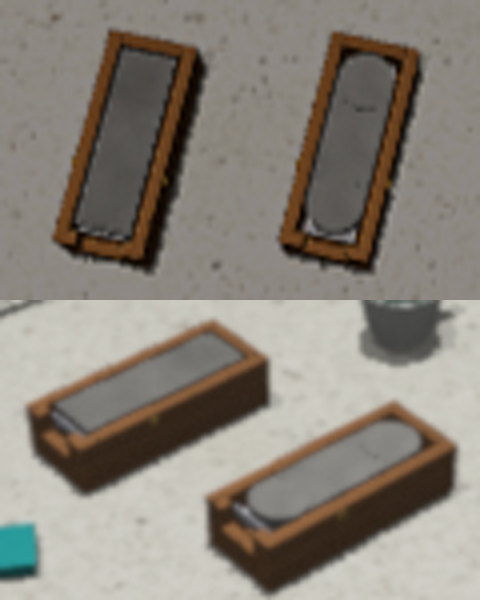

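The crop shows the left holder has the square-ended stone (top ~182,167), the right one half-round ends (~238,167). Both thumb notches face the robot (lower end in top view; lower left in scene view). Measuring now.

```bash
cat > m.py <<'E'
from h import *
def stone(c,roi):
    x0,y0,x1,y1=roi; p=cv2.resize(c['pixels'][y0:y1,x0:x1],None,fx=6,fy=6,interpolation=cv2.INTER_CUBIC)
    hsv=cv2.cvtColor(p,cv2.COLOR_RGB2HSV); br=((hsv[...,1]>90)|(hsv[...,2]<50)).astype(np.uint8)
    g=((hsv[...,1]<50)&(hsv[...,2]>60)&(hsv[...,2]<150)).astype(np.uint8)
    n,l,st,ce=cv2.connectedComponentsWithStats(g)
    k=l[l.shape[0]//2,l.shape[1]//2]; ct=max(cv2.findContours((l==k).astype(np.uint8),0,1)[0],key=cv2.contourArea)[:,0]
    return (ct+.5)/6-.5+[x0,y0]
def rect(c,px,z):
    w=np.array([onz(c,u,v,z)[:2] for u,v in px]).astype(np.float32); (cx,cy),(a,b),an=cv2.minAreaRect(w)
    if a<b:a,b,an=b,a,an+90
    return np.round([cx,cy,a,b,an],1)
E
python3 - <<'E'
from m import *
t=snap('top');s=snap('scene')
print('sq top',rect(t,stone(t,(160,135,205,198)),40)); print('sq scene',rect(s,stone(s,(150,128,225,172)),40))
print('rd top',rect(t,stone(t,(218,135,260,198)),40))
p=t['pixels'];h=cv2.cvtColor(p,cv2.COLOR_RGB2HSV);m=np.zeros(p.shape[:2],np.uint8)
m[100:220,280:430]=((h[100:220,280:430,1]>70)&(h[100:220,280:430,2]>90))
m=cv2.morphologyEx(m,cv2.MORPH_OPEN,np.ones((5,5)));ct=max(cv2.findContours(m,0,1)[0],key=cv2.contourArea)[:,0]
print('board',rect(t,ct,22),ct.min(0),ct.max(0))
E
```

```text
sq top [534.4 247.  134.8  40.1 168.4]
sq scene [515.4 233.7 187.9 170.8 128. ]
rd top [535.7  91.  135.9  40.9 167.6]
board [ 564.3 -242.9  357.3  248.1   84.9] [290 114] [418 207]
```

```bash
python3 - <<'E'
from m import *
s=snap('scene'); x0,y0,x1,y1=150,124,225,175
p=cv2.resize(s['pixels'][y0:y1,x0:x1],None,fx=6,fy=6,interpolation=cv2.INTER_CUBIC)
h=cv2.cvtColor(p,cv2.COLOR_RGB2HSV); cy,cx=(148-y0)*6,(188-x0)*6
print(h[cy,cx], h[10,10])
for dv in(15,22,30):
    g=((abs(h[...,2].astype(int)-int(h[cy,cx,2]))<dv)&(h[...,1]<60)).astype(np.uint8)
    g=cv2.morphologyEx(g,cv2.MORPH_OPEN,np.ones((9,9)))
    n,l,_,_=cv2.connectedComponentsWithStats(g); ct=max(cv2.findContours((l==l[cy,cx]).astype(np.uint8),0,1)[0],key=cv2.contourArea)[:,0]
    print(dv,rect(s,(ct+.5)/6-.5+[x0,y0],40))
E
python3 -m jog '35 -40 0 0.057; 70 -80 0 0.057; 105 -120 0 0.057; 140 -160 0 0.057; 170 -200 0 0.057; 200 -240 0 0.057; 230 -280 0 0.057; 260 -320 0 0.057; 290 -360 0 0.057; 310 -394 0 0.057; 310 -394 0 0.057; 310 -394 0 0.057' 1 20
```

```text
[ 24  11 112] [ 27  14 201]
15 [503.4 252.8  60.7  41.8 167.9]
22 [536.9 245.7 130.6  42.1 168.3]
30 [532.3 246.6 139.8  42.1 168.3]
clock: 1.45
tool_pos: [483.3, 257.2, 242.3]
ee_rot: [-0.0, 0.995, -0.102, -0.0]
force: [-0.1, 0.8, -0.4]
opening: 0.005
grasp_force: 0.0
```

```bash
python3 -m jog '2 -0.5 -40 0; 2 -0.5 -80 0; 2 -0.5 -120 0; 2 -0.5 -160 0; 2 -0.5 -180 0; 2 -0.5 -186 0; 2 -0.5 -186 0; 2 -0.5 -186 0'; python3 -m jog '0 0 -1 0; 0 0 -2 0; 0 0 -3 0; 0 0 -4 0; 0 0 -5 0; 0 0 -6 0; 0 0 -7 0; 0 0 -7 0'
```

```text
clock: 2.25
tool_pos: [485.2, 259.3, 57.5]
ee_rot: [-0.001, 0.995, -0.1, 0.001]
force: [-0.2, -0.3, -0.1]
opening: -0.003
grasp_force: 0.0
clock: 3.05
tool_pos: [484.6, 258.0, 49.2]
ee_rot: [0.0, 0.995, -0.101, -0.0]
force: [-1.0, 0.2, 2.1]
opening: -0.0
grasp_force: 0.8
```

Contact. Pressing on in small steps.

```bash
python3 -m jog '0 0 -1 0; 0 0 -2 0; 0 0 -3 0; 0 0 -4 0; 0 0 -4 0'; python3 -m jog '0 0 -1 0; 0 0 -2 0; 0 0 -3 0; 0 0 -3 0'
```

```text
clock: 3.55
tool_pos: [484.7, 258.0, 45.1]
ee_rot: [0.0, 0.995, -0.101, -0.0]
force: [-1.6, 0.9, 1.7]
opening: -0.001
grasp_force: 0.9
clock: 3.95
tool_pos: [484.9, 258.0, 42.2]
ee_rot: [0.0, 0.995, -0.101, 0.0]
force: [-1.0, -0.5, 1.6]
opening: 0.001
grasp_force: 1.1
```

```bash
python3 -m jog '0 0 -0.7 0; 0 0 -1.4 0; 0 0 -1.4 0'; python3 -c "
from h import *; snap('scene','s1.png'); a=cv2.imread('pics/s1.png')[90:210,130:290]; cv2.imwrite('pics/c1.png',cv2.resize(a,(640,480),interpolation=2))"
```

```text
clock: 4.25
tool_pos: [485.0, 258.0, 41.7]
ee_rot: [-0.0, 0.995, -0.101, 0.0]
force: [-4.3, -1.2, 10.8]
opening: -0.004
grasp_force: 5.9
```

View pics/c1.png

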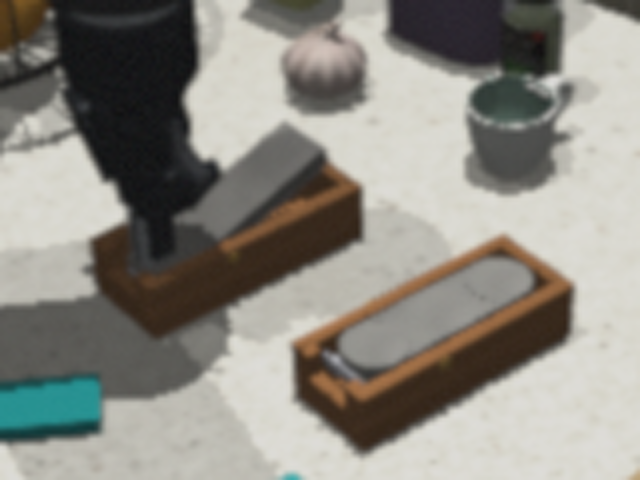

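Stone tipped to its stop (raised end in crop at ~(290,140)). Retreat, then check it stays up.

```bash
python3 -m jog '0 0 2 0; 0 0 5 0; 0 0 10 0; 0 0 25 0; 0 0 50 0; 0 0 90 0; -20 30 120 0; -60 60 120 0;-100 90 120 0;-100 90 120 0'; python3 -c "
from h import *
a=snap('scene')['pixels'][90:210,130:290]; b=snap('top')['pixels'][120:210,140:260]
cv2.imwrite('pics/c2.png',np.vstack([cv2.resize(x,(400,300),interpolation=2) for x in(a,b)])[...,::-1])
import bench; print(getattr(bench,'tcp_to_tips',None))"
```

```text
clock: 5.3
tool_pos: [381.6, 351.0, 161.8]
ee_rot: [-0.001, 0.995, -0.098, 0.0]
force: [-0.7, -0.9, 1.0]
opening: -0.002
grasp_force: 0.0
11.0
```

View pics/c2.png

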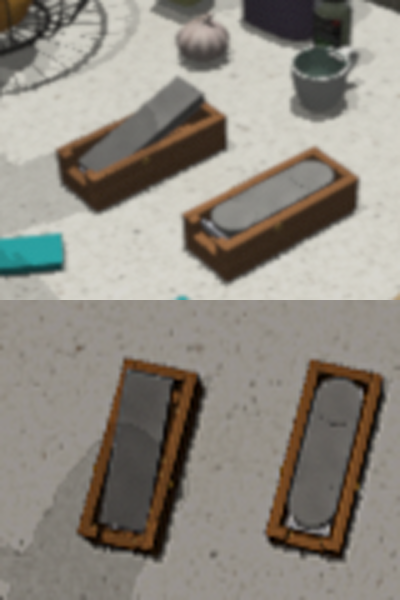

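The stone stays tipped. Raised top corners: scene crop (180,77) and (205,97); top crop (126,372) and (173,376). Triangulating.

```bash
python3 - <<'E'
from h import *
s=snap('scene');t=snap('top')
P=[]
for (a,b),(c,d) in [((202,120.8),(177.8,141.6)),((212,128.8),(191.9,142.8))]:
    o1,d1=ray(s,a,b);o2,d2=ray(t,c,d)
    k=np.linalg.lstsq(np.c_[d1,-d2],o2-o1,rcond=None)[0];p,q=o1+d1*k[0],o2+d2*k[1];P.append((p+q)/2);print(P[-1].round(1),np.linalg.norm(p-q).round(1))
m=sum(P)/2;ex=np.array([np.cos(.203),-np.sin(.203),0]);th=.35
u=ex*np.cos(th)+[0,0,np.sin(th)];n=-ex*np.sin(th)+[0,0,np.cos(th)]
print('mid end',m,'grasp mid',m-15*u-6*n,'centre',m-65*u-6*n, observe()['tool_pos'])
E
```

```text
[596.2 251.7  66.9] 4.3
[593.9 215.5  60.4] 0.0
mid end [595.07338685 233.59578721  63.62227963] grasp mid [583.28727088 236.02178498  52.84257624] centre [537.28308167 245.49106737  35.69768587] [385.08417067 347.74410754 160.95208062]
```

```bash
python3 -m jog '40 -22 0 0; 80 -45 0 0; 120 -68 0 0; 160 -90 0 0; 195 -110.5 0 0; 195 -110.5 -25 0; 195 -110.5 -50 0; 195 -110.5 -65 0; 195 -110.5 -80 0; 195 -110.5 -90 0; 195 -110.5 -97 0; 195 -110.5 -97 0' -0.4 40; python3 -c "
from h import *
a=snap('scene')['pixels'][70:190,130:290]
cv2.imwrite('pics/c3.png',cv2.resize(a,(640,480),interpolation=2)[...,::-1])"
```

```text
clock: 6.7
tool_pos: [579.7, 236.6, 62.9]
ee_rot: [0.001, 0.995, -0.101, -0.001]
force: [-0.8, -0.6, -0.3]
opening: 0.704
grasp_force: 0.0
```

View pics/c3.png

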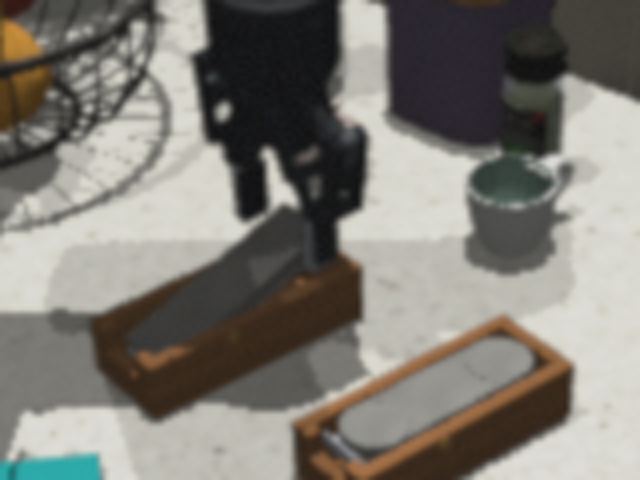

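The fingers straddle the raised end (tips in crop at ~(250,215) and (320,262)). Close.

```bash
python3 -m jog '0 0 0 0;0 0 0 0;0 0 0 0;0 0 0 0;0 0 0 0;0 0 0 0' 1 40;  python3 -m jog '0 0 2 0;0 0 5 0; 0 0 10 0; 0 0 20 0; 0 0 30 0;0 0 40 0; 0 0 40 0'; python3 -c "
from h import *
a=snap('scene')['pixels'][60:180,130:290]
cv2.imwrite('pics/c4.png',cv2.resize(a,(640,480),interpolation=2)[...,::-1])"
```

```text
clock: 7.35
tool_pos: [580.1, 237.8, 64.3]
ee_rot: [-0.0, 0.995, -0.101, 0.0]
force: [0.8, 0.4, 2.3]
opening: 0.455
grasp_force: 43.3
clock: 8.05
tool_pos: [580.8, 238.2, 106.2]
ee_rot: [-0.001, 0.995, -0.101, 0.001]
force: [0.3, -0.6, -0.3]
opening: 0.455
grasp_force: 43.0
```

View pics/c4.png

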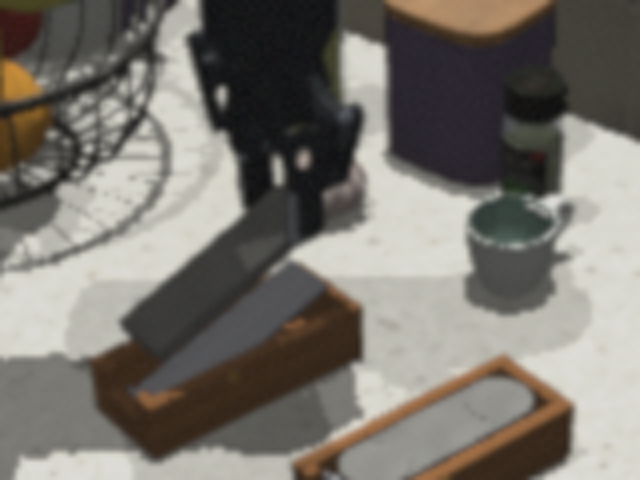

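Stone held, tilted ~0.35 rad (crop: low end ~(140,335), gripped end ~(285,200)). Carry it to the board.

```bash
python3 -m jog '0 0 15 0; 0 0 35 0; 0 -10 60 0; 2 -30 60 0; 4 -60 60 0; 6 -100 60 0; 8 -140 60 0; 10 -180 60 0; 12 -220 60 0; 14 -260 60 0; 16 -300 60 0; 18 -340 60 0'; python3 -m jog '2 -40 0 0; 4 -80 0 0; 5 -115 0 0; 6 -140 0 0; 6 -149 0 0; 6 -149 -15 0; 6 -149 -35 0; 6 -149 -50 0; 6 -149 -60 0; 6 -149 -65 0; 6 -149 -65 0; 6 -149 -65 0'; python3 -c "
from h import *
a=snap('scene')['pixels'][130:310,270:510]
cv2.imwrite('pics/c5.png',cv2.resize(a,(640,480),interpolation=2)[...,::-1])"
```

```text
clock: 9.3
tool_pos: [597.0, -104.4, 163.2]
ee_rot: [-0.0, 0.995, -0.101, -0.0]
force: [1.4, -0.3, -1.7]
opening: 0.451
grasp_force: 43.0
clock: 10.5
tool_pos: [604.2, -251.5, 99.5]
ee_rot: [0.0, 0.995, -0.101, 0.0]
force: [0.6, -0.2, -1.1]
opening: 0.454
grasp_force: 43.0
```

View pics/c5.png

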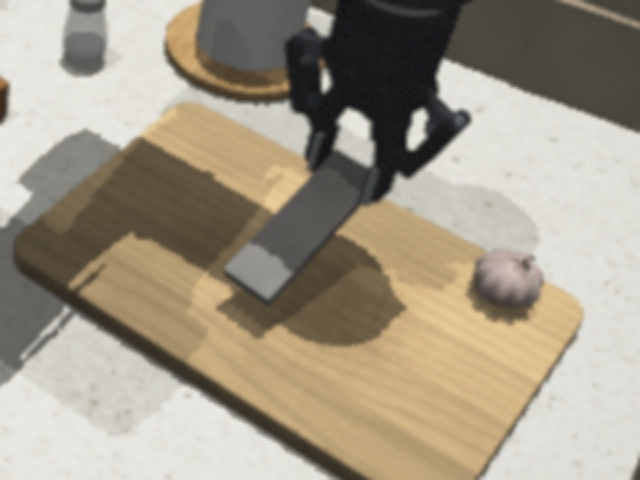

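```bash
python3 -m jog '0 0 0 0; 0 0 -5 0; 0 0 -10 0; 0 0 -14 0; 0 0 -17 0; 0 0 -20 0; 0 0 -20 0' 1 20; python3 -m jog '0 0 -2 0; 0 0 -4 0; 0 0 -6 0; 0 0 -8 0; 0 0 -8 0';  python3 -m jog '1 0 -2 0; 1.5 0 -4 0; 2 0 -6 0; 2 0 -6 0'
```

```text
clock: 11.25
tool_pos: [603.4, -251.4, 78.3]
ee_rot: [-0.0, 0.995, -0.101, -0.0]
force: [0.2, 0.4, -0.9]
opening: 0.451
grasp_force: 43.0
clock: 11.75
tool_pos: [604.2, -251.6, 71.1]
ee_rot: [0.0, 0.995, -0.101, 0.0]
force: [1.1, 0.4, 1.7]
opening: 0.455
grasp_force: 43.2
clock: 12.15
tool_pos: [606.4, -251.7, 65.0]
ee_rot: [0.0, 0.995, -0.101, 0.0]
force: [2.2, -1.6, 3.5]
opening: 0.449
grasp_force: 43.7
```

Low end touched at TCP ≈72 as expected and the stone is pivoting under low force; continue.

```bash
python3 -m jog '0.6 -0.1 -2 0; 1.2 -0.2 -4 0; 1.8 -0.3 -6 0; 2.3 -0.4 -8 0; 2.8 -0.5 -10 0; 2.8 -0.5 -10 0'; python3 -m jog '0.4 0 -2 0; 0.7 -0.1 -4 0; 1 -0.2 -6 0; 1.2 -0.2 -8 0; 1.4 -0.3 -10 0; 1.4 -0.3 -10 0';python3 -m jog '0 0 -1 0; 0 0 -2 0; 0 0 -3 0; 0 0 -4 0; 0 0 -4 0'
```

```text
clock: 12.75
tool_pos: [608.4, -251.9, 54.4]
ee_rot: [-0.0, 0.995, -0.101, -0.0]
force: [2.3, 0.2, 3.0]
opening: 0.454
grasp_force: 44.0
clock: 13.35
tool_pos: [609.8, -252.3, 44.5]
ee_rot: [-0.0, 0.995, -0.101, -0.0]
force: [2.3, 1.2, 2.9]
opening: 0.45
grasp_force: 44.3
clock: 13.85
tool_pos: [609.9, -252.3, 40.8]
ee_rot: [0.0, 0.995, -0.101, -0.0]
force: [1.2, 0.0, 3.2]
opening: 0.452
grasp_force: 44.3
```

```bash
python3 -c "
from h import *
a=snap('scene')['pixels'][130:310,270:510]
cv2.imwrite('pics/c6.png',cv2.resize(a,(640,480),interpolation=2)[...,::-1])"
```

```text
(no output)
```

View pics/c6.png

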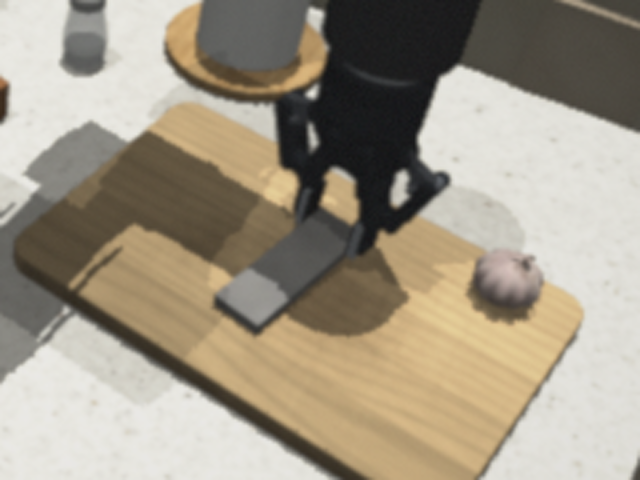

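The stone is nearly flat, low end at ~(240,310) on the board, held end ~(335,235). A few mm left to go, in 1 mm steps.

```bash
python3 -m jog '0 0 -1 0; 0 0 -2 0; 0 0 -3 0; 0 0 -3 0';python3 -m jog '0 0 -1 0; 0 0 -2 0; 0 0 -2 0';python3 -m jog '0 0 -1 0; 0 0 -1 0'
```

```text
clock: 14.3
tool_pos: [609.8, -252.3, 37.7]
ee_rot: [-0.0, 0.995, -0.101, -0.0]
force: [1.7, 0.7, 2.8]
opening: 0.454
grasp_force: 44.4
clock: 14.6
tool_pos: [609.8, -252.3, 35.7]
ee_rot: [-0.0, 0.995, -0.101, -0.0]
force: [1.2, -0.0, 3.6]
opening: 0.449
grasp_force: 44.4
clock: 14.8
tool_pos: [609.9, -252.3, 34.8]
ee_rot: [-0.0, 0.995, -0.101, -0.0]
force: [2.0, -0.3, 2.5]
opening: 0.451
grasp_force: 44.4
```

```bash
python3 -m jog '0 0 -1 0; 0 0 -1 0';python3 -m jog '0 0 -1 0; 0 0 -1 0'
```

```text
clock: 15.0
tool_pos: [609.9, -252.3, 34.7]
ee_rot: [0.0, 0.995, -0.101, 0.0]
force: [-1.4, 1.3, 8.1]
opening: 0.453
grasp_force: 45.1
clock: 15.2
tool_pos: [609.9, -252.3, 34.7]
ee_rot: [0.0, 0.995, -0.101, 0.0]
force: [-3.8, 1.6, 15.7]
opening: 0.452
grasp_force: 45.8
```

Firm contact: the stone is flat. Unload, open and lift away.

```bash
python3 -m jog '0 0 1 0; 0 0 1.5 0'; python3 -m jog '0 0 0 0;0 0 0 0;0 0 0 0;0 0 0 0;0 0 0 0' -0.4; python3 -m jog '0 0 5 0; 0 0 15 0; 0 0 40 0; 0 0 80 0; 0 0 120 0; 0 40 140 0; 0 80 140 0; 0 120 140 0; 0 160 140 0; 0 200 140 0;0 200 140 0'; python3 -c "
from m import *
a=snap('scene')['pixels'][110:310,130:510]; t=snap('top'); b=t['pixels'][100:260,150:430]
cv2.imwrite('pics/c7.png',np.vstack([cv2.resize(x,(500,280),interpolation=2) for x in(a,b)])[...,::-1])"
```

```text
clock: 15.4
tool_pos: [609.9, -252.3, 34.7]
ee_rot: [-0.0, 0.995, -0.101, 0.0]
force: [2.3, 0.1, 2.5]
opening: 0.453
grasp_force: 44.5
clock: 15.9
tool_pos: [609.8, -252.3, 34.1]
ee_rot: [-0.0, 0.995, -0.101, -0.0]
force: [-0.6, 0.3, -0.5]
opening: 0.7
grasp_force: 0.0
clock: 17.0
tool_pos: [610.3, -48.4, 175.9]
ee_rot: [-0.0, 0.995, -0.099, 0.001]
force: [0.4, -0.7, 0.1]
opening: 0.7
grasp_force: 0.0
```

View pics/c7.png

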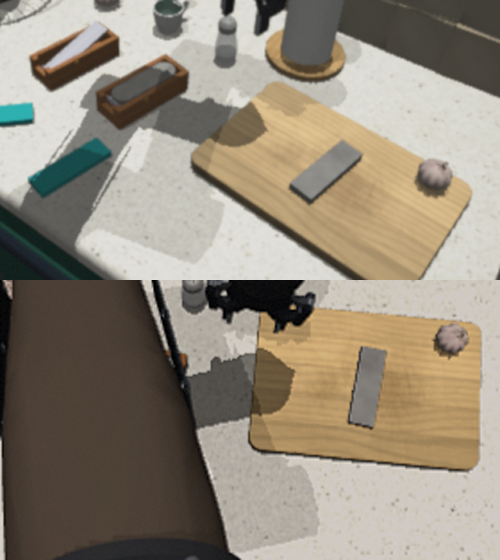

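The stone lies flat near the board's middle (top crop ~(367,387), board middle ~(366,388)). The round-ended stone is still flush (scene crop ~(143,85)), and the gripper is clear.

```bash
python3 -c "
from bench import *; print(observe()['joint_velocities'].round(3)); print(job_done())"
```

```text
[-0.034  0.008 -0.001  0.003  0.002  0.008]
the job is handed in; nothing more can be done
None
```

The square-ended stone was tipped up, lifted by its raised end and laid flat, same side up, near the middle of the board; the round-ended stone was left flush, and the job was handed in at about 17 s.

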